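# Wind down the well-plate press

## Robot

A 6-joint arm with a two-finger parallel gripper is mounted at the origin on the work surface. World frame = base frame: x ahead of the robot, y to its left, z up, the work surface at z = 0. Lengths are in mm, angles in degrees, forces in N, time in s.
With the tool pointing down it reaches from about 300 to 775 mm from the base axis. Payload 14.6 kg.
Tool frame: the origin (TCP) lies at the centre of the arm's flange, where the gripper is bolted on; the fingertips stand 199 mm ahead of it and the grasp point (between the pads) lies 180 mm ahead of it; z points along the fingers, y is the line along which they close (so a half turn about z gives the same grasp; the last joint's range is limited). The gripper opens to 94 mm and grips with 3 to 60 N. Pads are 16 mm wide; open, the fingers measure 119 mm over their backs; the gripper's body (75 mm by 177 mm) begins 78 mm behind the grasp point.
Start: joints at [-79.962, 17.183, 87.147, -0, 75.671, -3.816], TCP at [131.692, -533.993, 404.646] pointing down, gripper open.
Joint ranges: [-173.82, 173.82], [-45.26, 126.66], [13.44, 144.39], [-59.66, 239.66], [0, 175.72], [-146.38, 146.38]. Speed limits (degrees/s): [127.2, 127.2, 147.25, 180, 180, 180].

## Interface

Orientations are given as [roll, pitch, yaw] about the fixed x, y, z axes, in that order (R = Rz(yaw) Ry(pitch) Rx(roll)).
In Python, from cell import arm, snapshot, camera_model, spotter gives the robot as it stands. The module is installed in compiled form; this text tells all that it offers.
- The arm moves only by the tool jog_arm, never from a script. Its argument "moves" is a list of rows, each an object of numbers: "tx", "ty", "tz": the shift along the tool's x, y, z in m; "rx", "ry", "rz": the turn, a rotation vector about the tool's x, y, z in rad. In form: [{"tx": .., "ty": .., "tz": .., "rx": .., "ry": .., "rz": ..}, ...]. A call has 1 to 5 rows; each row shifts and turns the commanded pose from where the row before left it, along the tool's axes as they then stand; what a row does not reach is not made up. A row lasts 1/12 s, in which the tool goes at most 41.7 mm and 7.16 degrees, less where a joint would pass 70% of its speed; a pose out of reach is approached as far as the arm can. A call is refused whole if a number of a shift passes 0.0417 or a number of a turn 0.125, either way. A call with a gripper value outside its range is refused whole. "jaw" is the opening, from -1 (shut) to 1 (fully open), set as the call begins (left out, the last holds). The fingers move at their own pace and stop on an object; "force" is the grip in N (left out, the last holds). Time passes only in rows, so rows that do not move let the fingers close. It gives the time, the measured TCP pose, the force, the opening and the grip force at its end, in the units of the state.
- arm.sense(): the state, without advancing time (a new reading comes with each control period).
- snapshot(name): name is "scene" or "side" or "wrist"; returns the picture (480x640x3 uint8, red, green, blue); there is no depth.
- camera_model(name): a dict with "vertical_fov" (degrees; the focal length in pixels is half the picture's height over the tangent of half this angle, whatever the lens; pixels are square), "cx", "cy" (the principal point, pixels), "origin" and "orientation" of the camera in the world. Camera axes: x right, y up, looking along -z (the intrinsics and any distortion apply to the point x, -y, -z); pixel columns grow to the right and rows downward; lengths in mm; the calibration is good to about 2 mm. A picture is of the moment at which its call begins: read the wrist's pose just before it. camera_model takes no time and is no camera call; for the wrist camera it gives the pose at the moment of the call.
- arm.hand_in(): hands the job in; it is judged then, once.
Trained networks look in the newest picture that a camera, given by its name, has taken for a name from the list of things; names that differ only in an ending like _2 or _b are one class to them, and where a whole thing is asked for, a point or a joint stands for the part that bears it (a point fixed in the world has none). Each returns a list of dicts, best first, with "p" (0 to 1); they miss things now and then, are a little off and sometimes report something else, mostly with a low value. They report only what shows in the picture. A call takes as long as a camera call. They do not tell look-alikes from the thing itself.
- spotter.regions_of(target, camera): "region" (480x640 bool, what is visible of it) and "uv" ([column, row] in pixels, amid what is visible of it).
The state is a dict: "time": time; "q": joint angles; "joint_vel": joint speeds; "effort": joint torques, N m; "tcp_pos": TCP position; "ee_rot": TCP orientation; "force": force on the tool from outside, world axes, zero at the start; "wrist_torque": the same for the moment, N m; "opening": finger opening in mm; "gripper_force": force on a finger pad.
Only numpy, scipy, OpenCV 4.12 (cv2) and the standard library are available. Lean on these libraries where they do the work, as an engineer would, in place of code of your own. Each camera call takes 0.05 s, during which the arm holds its last target. There are 200 camera calls.

## Task

Close the larger screw press, the one with the big crank wheel and a well plate under its platen: crank its wheel clockwise (seen from above) until you feel it come up hard against its stop, then back it off a quarter turn and let go. Leave the crank of the small press beside it alone.

Things in the scene. Friction and masses are not known exactly. Their poses are not given: they have to be found in the camera images.
- press_wheel (a joint): Large press's crank wheel angle in rad, counted over whole turns: 0 fully raised, growing as it turns clockwise seen from above, lowering the platen. Rigid stop at 10; it starts 1.1 to 1.5 turns short of it and stays where it is left; about 2 N at the knob turns it. A level aluminium disc 144 mm across, 10 mm thick, upper face 163 mm above the bench.
- press_knob (a point): Middle of the large press's crank knob: an upright black cylinder 22 mm in diameter, 50 mm tall, standing on the wheel 55 mm from the wheel's axis, spinning freely on its own pin. The point lies on the knob's axis, 25 mm below its top, 28 mm above the wheel's upper face, and goes round with the wheel. Its axes mean nothing.
- press_axis (a point): Centre of the large press's wheel: on its vertical turning axis, level with the wheel's upper face; a hub 30 mm across stands 12 mm above it. It does not move; its x and y axes are those of the press, which is fixed to the bench: white base 150 x 190 mm, two steel columns and a bridge with the wheel on top.
- mini_knob (a point): Middle of the crank knob (14 mm in diameter, 30 mm tall) of the small press, to be left alone. It stands 31 mm from the axis of an 86 mm wheel, whose upper face is 138 mm above the bench; base 110 x 120 mm, same build, nothing under its platen. The presses may stand either way round, 230 mm or more between axes.
Mind the look-alikes: they are no part of the job. What is shaped like the part that bears press_wheel but green or red is not meant.

How it is judged:
By the outcome, as a careful person would: the job done as asked, in the order asked, and still so for the second after the job is handed in, with the robot touching nothing.
It also fails if it takes over 48 s, if anything falls off the work surface, if the arm or the gripper's body presses on something with over 40 N, if the wrist force passes 120 N, or if a joint passes its speed limit or range.

## Working session

There is one attempt and no reset: what is moved stays moved. The work goes in short steps, Python scripts to look and compute and a tool call to move; the robot and the scene stay as the last step left them, time stands still between calls to the robot, and variables do not carry over. Pictures are saved under pics/ and viewed, at most 10 in all, crops included, and the job is handed in when it is done.

Besides the shell and the picture viewer there is one more tool, called after "Call:" as a command line: name --argument value ..., lists and objects as JSON in quotes. jog_arm: Moves the arm, as the interface text tells. Its arguments: {"type":"object","properties":{"moves":{"type":"array"},"jaw":{"type":"number"},"force":{"type":"number"}},"required":["moves"]}

```bash
mkdir -p pics; python3 - <<'E'
from cell import arm,snapshot,camera_model,spotter
import cv2,numpy as np
s=arm.sense();print(s)
ims=[]
for c in("scene","side"):
    im=snapshot(c);cv2.imwrite(f"pics/{c}0.png",im[...,::-1]);print(c,camera_model(c))
    for t in("press_wheel","press_knob","mini_knob"):
        print(t,[(round(r['p'],2),np.round(r['uv']),int(r['region'].sum())) for r in spotter.regions_of(t,c)])
E
```

```text
{'time': 0.0, 'q': array([-7.99591213e+01,  1.72168962e+01,  8.71803559e+01,  1.26336103e-03,
        7.56693386e+01, -3.81556209e+00]), 'joint_vel': array([-0.00354179, -0.09391634,  0.04538833, -0.03477152,  0.00812476,
       -0.12155592]), 'effort': array([-2.26652010e-03, -5.31809628e+01, -3.52741098e+01,  7.06409407e-02,
        2.44026049e-02, -4.52106781e-05]), 'tcp_pos': array([ 131.71635877, -533.96619727,  404.07364509]), 'ee_rot': array([-1.79933638e+02, -5.65224529e-03,  1.38561241e+01]), 'force': array([ 0.3621471 , -0.07236694, -0.60299785]), 'wrist_torque': array([ 0.06179402, -0.03058844, -0.03354807]), 'gripper_force': 0.0, 'opening': 93.7036467454007}
scene {'vertical_fov': 51.78255841748231, 'cx': 327.811474481082, 'cy': 226.93753476497142, 'origin': array([1228.96795106,  -60.65332612,  616.5009447 ]), 'orientation': array([55.28991172,  0.39783438, 84.77376227])}
press_wheel [(0.85, array([143., 345.]), 8875), (0.84, array([406., 220.]), 3698), (0.61, array([432., 147.]), 1804), (0.58, array([288., 162.]), 2076)]
press_knob [(0.92, array([144., 345.]), 8619), (0.74, array([411., 218.]), 3686), (0.62, array([287., 165.]), 2037), (0.61, array([432., 148.]), 1736)]
mini_knob [(0.57, array([254., 248.]), 1584)]
side {'vertical_fov': 47.09115758692613, 'cx': 321.6718729371517, 'cy': 233.12963130400598, 'origin': array([1265.15095896,  397.11053416,  953.38739197]), 'orientation': array([ 4.49062972e+01, -1.82682322e-02,  1.18415749e+02])}
press_wheel [(0.59, array([468., 191.]), 2348), (0.59, array([335., 161.]), 1925), (0.57, array([143., 259.]), 3340)]
press_knob [(0.89, array([372., 254.]), 3198), (0.86, array([144., 263.]), 3337), (0.85, array([468., 189.]), 2257), (0.62, array([338., 163.]), 2000)]
mini_knob [(0.64, array([262., 222.]), 934)]
```

View pics/scene0.png

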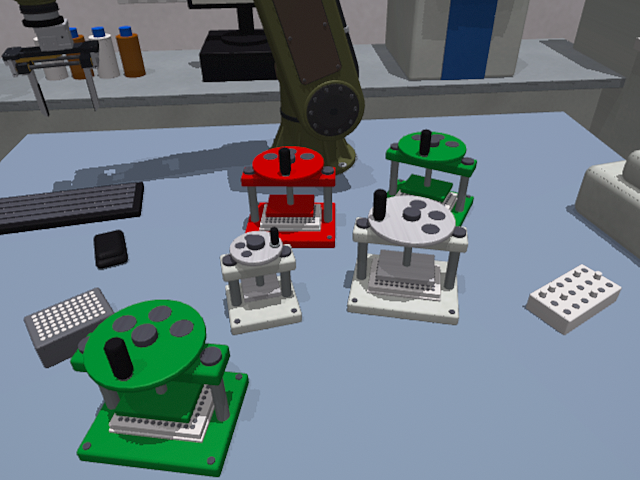

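View pics/side0.png

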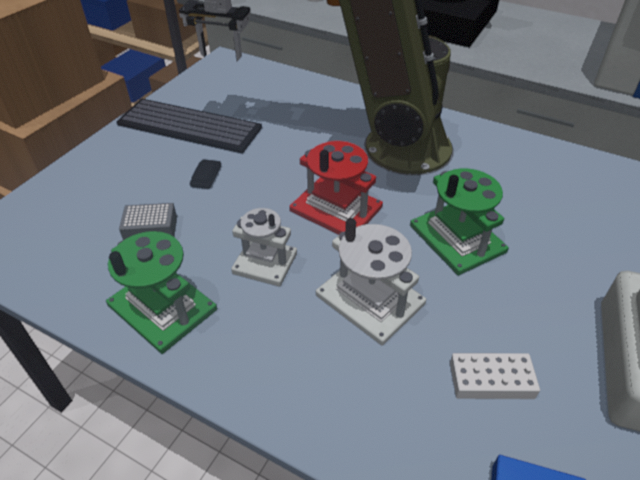

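Candidates (scene pixels) are green (144,345), green (432,147), red (287,163), small white (256,248) and large white/aluminium (411,218). Only the last is uncoloured, has the big wheel and has a plate under its platen. I'll confirm that in a crop and locate it.

```bash
cat > h.py <<'E'
import numpy as np,cv2
from scipy.spatial.transform import Rotation as Ro
def plane(m,uv,z):
    f=240/np.tan(np.radians(m['vertical_fov']/2))
    uv=np.atleast_2d(uv).astype(float)
    d=np.c_[(uv[:,0]-m['cx'])/f,-(uv[:,1]-m['cy'])/f,-np.ones(len(uv))]
    d=Ro.from_euler('xyz',m['orientation'],degrees=True).apply(d)
    o=np.array(m['origin']);return o+d*((z-o[2])/d[:,2])[:,None]
def proj(m,P):
    f=240/np.tan(np.radians(m['vertical_fov']/2))
    p=Ro.from_euler('xyz',m['orientation'],degrees=True).inv().apply(np.atleast_2d(P)-m['origin'])
    return np.c_[m['cx']-f*p[:,0]/p[:,2],m['cy']+f*p[:,1]/p[:,2]]
E
python3 - <<'E'
from h import *
from cell import camera_model
for c,hub,kt in(("scene",(411,213),(380,193)),("side",(376,246),(350.5,221))):
    m=camera_model(c);print(c,plane(m,hub,175).round(),plane(m,kt,216).round())
a=cv2.imread("pics/scene0.png")[160:330,335:480];b=cv2.imread("pics/side0.png")[205:345,305:435]
cv2.imwrite("pics/crop.png",np.hstack([cv2.resize(a,(400,469)),cv2.resize(b,(400,469))]))
E
```

```text
scene [[568. 133. 175.]] [[568.  80. 216.]]
side [[563. 138. 175.]] [[563.  81. 216.]]
```

View pics/crop.png

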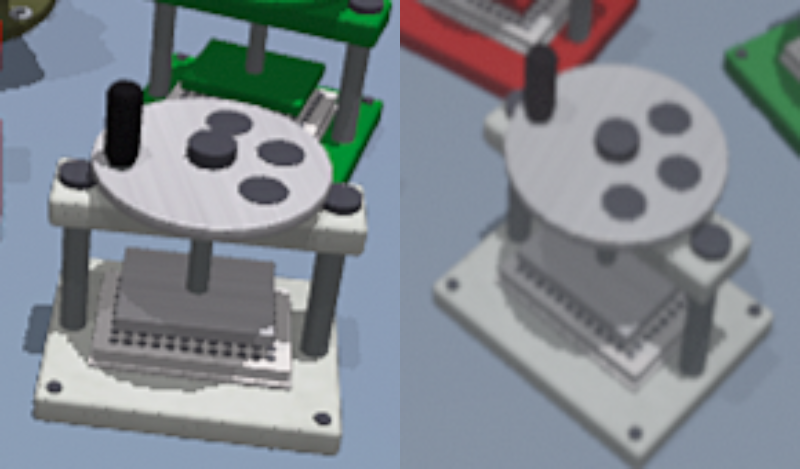

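The crop shows the uncoloured aluminium wheel with a black knob and a well plate under the platen, so this is the right press. The axis is about (566,135) and the knob about (565,80). Their spacing is about 55 mm, as it should be. I'll lift, square the yaw to 0 and travel over.

Call:
jog_arm --moves '[{"tz":-0.0415,"rz":0.121},{"tz":-0.0415,"rz":0.121},{"tx":0.024,"ty":-0.034},{"tx":0.024,"ty":-0.034},{"tx":0.024,"ty":-0.034}]' --jaw 0.1 --force 15

```text
validation failed for argument at $.mo...
```

Call:
jog_arm --moves '[{"tx":0.024,"ty":-0.034},{"tx":0.024,"ty":-0.034},{"tx":0.024,"ty":-0.034},{"tx":0.024,"ty":-0.034},{"tx":0.024,"ty":-0.034}]'

```text
validation failed for argument at $.mo...
```

Call:
jog_arm --moves '[{"tx":0.024,"ty":-0.034},{"tx":0.024,"ty":-0.034},{"tx":0.024,"ty":-0.034},{"tx":0.024,"ty":-0.034},{"tx":0.024,"ty":-0.034}]'

```text
validation failed for argument at $.mo...
```

Call:
jog_arm --moves '[{"tx":0.024,"ty":-0.034},{"tx":0.024,"ty":-0.034},{"tx":0.024,"ty":-0.034},{"tx":0},{"tx":0}]'

```text
validation failed for argument at $.mo...
```

Call:
jog_arm --moves '[{"tx":0,"ty":0,"tz":-0.0415,"rx":0,"ry":0,"rz":0.121},{"tx":0,"ty":0,"tz":-0.0415,"rx":0,"ry":0,"rz":0.121},{"tx":0.024,"ty":-0.034,"tz":0,"rx":0,"ry":0,"rz":0},{"tx":0.024,"ty":-0.034,"tz":0,"rx":0,"ry":0,"rz":0},{"tx":0.024,"ty":-0.034,"tz":0,"rx":0,"ry":0,"rz":0}]' --jaw 0.1 --force 15

```text
time: 0.82
tcp_pos: [204.0, -430.7, 487.8]
ee_rot: [180.0, -0.0, -0.1]
force: [0.5, -1.3, 0.2]
opening: 64.2
gripper_force: 0.0
```

Call:
jog_arm --moves '[{"tx":0.024,"ty":-0.034,"tz":0,"rx":0,"ry":0,"rz":0},{"tx":0.024,"ty":-0.034,"tz":0,"rx":0,"ry":0,"rz":0},{"tx":0.024,"ty":-0.034,"tz":0,"rx":0,"ry":0,"rz":0},{"tx":0.024,"ty":-0.034,"tz":0,"rx":0,"ry":0,"rz":0},{"tx":0.024,"ty":-0.034,"tz":0,"rx":0,"ry":0,"rz":0}]'

```text
time: 1.23
tcp_pos: [324.2, -260.1, 487.9]
ee_rot: [180.0, -0.0, -0.0]
force: [1.4, -0.9, -0.1]
opening: 51.4
gripper_force: 0.0
```

Call:
jog_arm --moves '[{"tx":0.024,"ty":-0.034,"tz":0,"rx":0,"ry":0,"rz":0},{"tx":0.024,"ty":-0.034,"tz":0,"rx":0,"ry":0,"rz":0},{"tx":0.024,"ty":-0.034,"tz":0,"rx":0,"ry":0,"rz":0},{"tx":0.024,"ty":-0.034,"tz":0,"rx":0,"ry":0,"rz":0},{"tx":0.024,"ty":-0.034,"tz":0,"rx":0,"ry":0,"rz":0}]'

```text
time: 1.65
tcp_pos: [444.4, -89.9, 487.9]
ee_rot: [180.0, -0.0, -0.0]
force: [0.5, -1.0, -0.1]
opening: 51.8
gripper_force: 0.0
```

Call:
jog_arm --moves '[{"tx":0.024,"ty":-0.034,"tz":0,"rx":0,"ry":0,"rz":0},{"tx":0.024,"ty":-0.034,"tz":0,"rx":0,"ry":0,"rz":0},{"tx":0.024,"ty":-0.034,"tz":0,"rx":0,"ry":0,"rz":0},{"tx":0,"ty":0,"tz":0,"rx":0,"ry":0,"rz":0}]'

```text
time: 1.98
tcp_pos: [518.1, 14.6, 486.7]
ee_rot: [-179.9, 0.1, 0.2]
force: [-1.0, -1.0, -0.7]
opening: 51.8
gripper_force: 0.0
```

```bash
python3 - <<'E'
from h import *
from cell import arm,snapshot,camera_model
m=camera_model("wrist");im=snapshot("wrist");cv2.imwrite("pics/w1.png",im[...,::-1])
print(arm.sense()['tcp_pos'],m);print(proj(m,[[566,135,175],[565,80,216]]))
E
```

```text
[516.9324596   12.43339764 486.79589451] {'vertical_fov': 60.61418378727908, 'cx': 314.78319834803995, 'cy': 245.53543700577953, 'origin': array([585.72685269,  16.18170163, 467.89573563]), 'orientation': array([-1.37895729e+01,  7.95024411e-02, -8.98110318e+01])}
[[146.58863932 173.02641799]
 [210.26959353 179.51249702]]
```

View pics/w1.png

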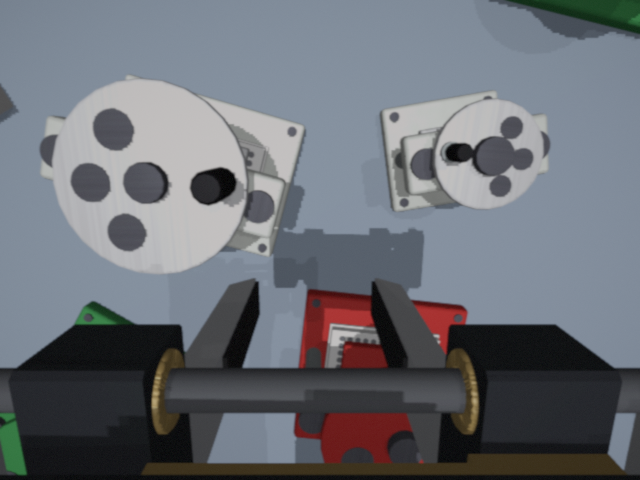

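The wrist view shows the hub at about (145,183) and the knob top at about (206,188). The small press sits to the right at (485,155).

```bash
python3 - <<'E'
from h import *
from cell import arm,camera_model
m=camera_model("wrist");im=cv2.imread("pics/w1.png")
# rim: bright disc edge fit
g=cv2.inRange(im,(165,165,165),(255,255,255));g[:, 300:]=0;g[280:]=0
print(plane(m,[[145,183],[206,188]],175)[0].round(1),plane(m,[206,188],216).round(1))
rim=[[53,160],[247,175],[150,79],[150,273],[85,100],[225,235],[85,243]]
P=plane(m,rim,163)[:,:2];A=np.c_[2*P,np.ones(len(P))];c=np.linalg.lstsq(A,(P**2).sum(1),rcond=None)[0]
print(c[:2],np.sqrt(c[2]+c[0]**2+c[1]**2));print(arm.sense()['tcp_pos'])
E
```

```text
[557.8 134.4 175. ] [[558.6  80.5 216. ]]
[558.07956631 136.08244497] 70.33046907220842
[516.9324596   12.43339764 486.79589451]
```

Call:
jog_arm --moves '[{"tx":0.0215,"ty":-0.034,"tz":0,"rx":0,"ry":0,"rz":0},{"tx":0.0215,"ty":-0.034,"tz":0,"rx":0,"ry":0,"rz":0},{"tx":0,"ty":0,"tz":0.038,"rx":0,"ry":0,"rz":0},{"tx":0,"ty":0,"tz":0,"rx":0,"ry":0,"rz":0},{"tx":0,"ty":0,"tz":0,"rx":0,"ry":0,"rz":0}]'

```text
time: 2.45
tcp_pos: [558.6, 77.1, 448.8]
ee_rot: [180.0, 0.2, -0.0]
force: [-0.0, -0.5, 0.3]
opening: 51.7
gripper_force: 0.0
```

```bash
python3 - <<'E'
from h import *
from cell import arm,snapshot,camera_model
m=camera_model("wrist");im=snapshot("wrist");s=snapshot("scene")
cv2.imwrite("pics/w2.png",np.hstack([im[...,::-1],cv2.resize(s[130:330,330:490],(384,480))[...,::-1]])[:,:,:]);cv2.imwrite("pics/w2.png",cv2.resize(cv2.imread("pics/w2.png"),(800,375)))
t=arm.sense()['tcp_pos'];print(t,proj(m,[[560,80.5,216],[560,135.5,175],t-[0,0,180]])*.78125)
E
```

```text
[558.48621855  76.7639986  451.4420061 ] [[242.94553463 210.03463942]
 [176.36900324 195.34290457]
 [249.07485029 243.73846487]]
```

View pics/w2.png

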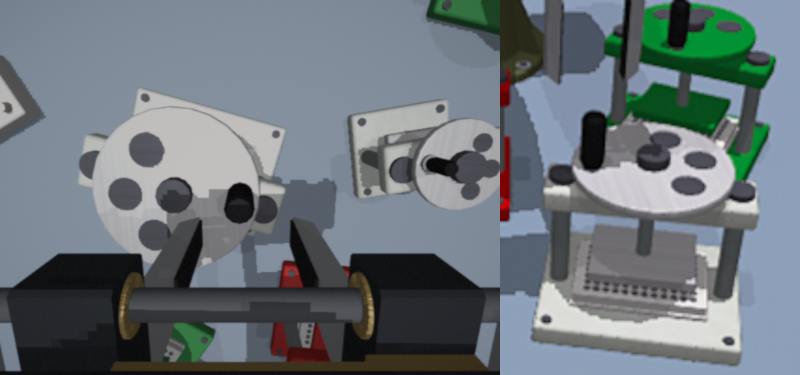

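The top of the knob (lower end of the dark blob) is at about (239,208) and the hub at (174,195), so the axis is about (560,136) and the knob about (561,82). I'll descend around the knob and grip it.

Call:
jog_arm --moves '[{"tx":0.0025,"ty":-0.005,"tz":0,"rx":0,"ry":0,"rz":0},{"tx":0,"ty":0,"tz":0.024,"rx":0,"ry":0,"rz":0},{"tx":0,"ty":0,"tz":0.024,"rx":0,"ry":0,"rz":0},{"tx":0,"ty":0,"tz":0.023,"rx":0,"ry":0,"rz":0},{"tx":0,"ty":0,"tz":0,"rx":0,"ry":0,"rz":0}]'

```text
time: 2.97
tcp_pos: [561.0, 82.5, 375.8]
ee_rot: [180.0, 0.3, -0.1]
force: [-0.5, -0.8, -0.3]
opening: 51.7
gripper_force: 0.0
```

Call:
jog_arm --moves '[{"tx":0,"ty":0,"tz":0,"rx":0,"ry":0,"rz":0},{"tx":0,"ty":0,"tz":0,"rx":0,"ry":0,"rz":0},{"tx":0,"ty":0,"tz":0,"rx":0,"ry":0,"rz":0},{"tx":0,"ty":0,"tz":0,"rx":0,"ry":0,"rz":0},{"tx":0,"ty":0,"tz":0,"rx":0,"ry":0,"rz":0}]' --jaw -1 --force 15

```text
time: 3.38
tcp_pos: [561.4, 82.7, 379.7]
ee_rot: [180.0, -0.1, -0.0]
force: [0.2, -18.9, 8.5]
opening: 22.1
gripper_force: 10.5
```

Opening 22.1 mm confirms the knob is held. I'll ease the y offset, then start clockwise (−x from this south position).

Call:
jog_arm --moves '[{"tx":0,"ty":0.0015,"tz":0,"rx":0,"ry":0,"rz":0},{"tx":-0.0071,"ty":-0.0005,"tz":0,"rx":0,"ry":0,"rz":0},{"tx":-0.0071,"ty":-0.0014,"tz":0,"rx":0,"ry":0,"rz":0},{"tx":0,"ty":0,"tz":0,"rx":0,"ry":0,"rz":0}]'

```text
time: 3.72
tcp_pos: [546.6, 83.7, 379.8]
ee_rot: [-180.0, -0.1, 0.0]
force: [-0.4, 2.7, 5.9]
opening: 21.7
gripper_force: 15.0
```

Call:
jog_arm --moves '[{"tx":-0.0133,"ty":-0.0055,"tz":0,"rx":0,"ry":0,"rz":0},{"tx":-0.0114,"ty":-0.0087,"tz":0,"rx":0,"ry":0,"rz":0},{"tx":0,"ty":0,"tz":0,"rx":0,"ry":0,"rz":0}]'

```text
time: 3.97
tcp_pos: [521.4, 98.4, 379.7]
ee_rot: [-180.0, -0.1, 0.0]
force: [-4.3, -0.7, 5.8]
opening: 21.1
gripper_force: 15.0
```

Call:
jog_arm --moves '[{"tx":-0.0087,"ty":-0.0114,"tz":0,"rx":0,"ry":0,"rz":0},{"tx":-0.0055,"ty":-0.0133,"tz":0,"rx":0,"ry":0,"rz":0},{"tx":-0.0019,"ty":-0.0142,"tz":0,"rx":0,"ry":0,"rz":0},{"tx":0,"ty":0,"tz":0,"rx":0,"ry":0,"rz":0}]'

```text
time: 4.3
tcp_pos: [505.9, 138.0, 379.7]
ee_rot: [-180.0, -0.0, 0.1]
force: [-5.5, 1.8, 9.1]
opening: 21.2
gripper_force: 15.0
```

Call:
jog_arm --moves '[{"tx":0.0027,"ty":-0.017,"tz":0,"rx":0,"ry":0,"rz":0},{"tx":0.0078,"ty":-0.0153,"tz":0,"rx":0,"ry":0,"rz":0},{"tx":0.0122,"ty":-0.0122,"tz":0,"rx":0,"ry":0,"rz":0},{"tx":0.0153,"ty":-0.0078,"tz":0,"rx":0,"ry":0,"rz":0},{"tx":0.017,"ty":-0.0027,"tz":0,"rx":0,"ry":0,"rz":0}]'

```text
time: 4.72
tcp_pos: [561.7, 192.4, 379.7]
ee_rot: [180.0, -0.0, 0.1]
force: [-4.7, -11.2, 9.2]
opening: 21.8
gripper_force: 15.0
```

Call:
jog_arm --moves '[{"tx":0.017,"ty":0.0037,"tz":0,"rx":0,"ry":0,"rz":0},{"tx":0.0153,"ty":0.0078,"tz":0,"rx":0,"ry":0,"rz":0},{"tx":0.0122,"ty":0.0122,"tz":0,"rx":0,"ry":0,"rz":0},{"tx":0.0078,"ty":0.0153,"tz":0,"rx":0,"ry":0,"rz":0},{"tx":0.0027,"ty":0.017,"tz":0,"rx":0,"ry":0,"rz":0}]'

```text
time: 5.13
tcp_pos: [616.9, 135.3, 379.6]
ee_rot: [-179.9, 0.0, 0.0]
force: [-15.6, 2.7, 10.6]
opening: 21.6
gripper_force: 15.0
```

Call:
jog_arm --moves '[{"tx":-0.0027,"ty":0.017,"tz":0,"rx":0,"ry":0,"rz":0},{"tx":-0.0078,"ty":0.0153,"tz":0,"rx":0,"ry":0,"rz":0},{"tx":-0.0122,"ty":0.0122,"tz":0,"rx":0,"ry":0,"rz":0},{"tx":-0.0153,"ty":0.0078,"tz":0,"rx":0,"ry":0,"rz":0},{"tx":-0.017,"ty":0.0027,"tz":0,"rx":0,"ry":0,"rz":0}]'

```text
time: 5.55
tcp_pos: [560.9, 80.7, 379.7]
ee_rot: [-179.8, -0.1, -0.0]
force: [3.5, 23.2, 5.5]
opening: 21.8
gripper_force: 15.0
```

Call:
jog_arm --moves '[{"tx":-0.0114,"ty":-0.0022,"tz":0,"rx":0,"ry":0,"rz":0},{"tx":-0.011,"ty":-0.0036,"tz":0,"rx":0,"ry":0,"rz":0},{"tx":-0.0099,"ty":-0.0057,"tz":0,"rx":0,"ry":0,"rz":0},{"tx":0,"ty":0,"tz":0,"rx":0,"ry":0,"rz":0}]' --force 25

```text
time: 5.88
tcp_pos: [528.2, 93.0, 379.7]
ee_rot: [-179.9, -0.1, 0.0]
force: [1.3, 5.2, 2.5]
opening: 21.6
gripper_force: 25.0
```

Call:
jog_arm --moves '[{"tx":-0.0059,"ty":-0.0049,"tz":0,"rx":0,"ry":0,"rz":0},{"tx":-0.0051,"ty":-0.0057,"tz":0,"rx":0,"ry":0,"rz":0},{"tx":-0.0043,"ty":-0.0064,"tz":0,"rx":0,"ry":0,"rz":0},{"tx":0,"ty":0,"tz":0,"rx":0,"ry":0,"rz":0}]'

```text
time: 6.22
tcp_pos: [513.6, 109.8, 379.7]
ee_rot: [-179.9, -0.2, 0.0]
force: [2.5, 4.1, 4.1]
opening: 21.5
gripper_force: 25.0
```

Call:
jog_arm --moves '[{"tx":-0.0034,"ty":-0.0069,"tz":0,"rx":0,"ry":0,"rz":0},{"tx":-0.0024,"ty":-0.0073,"tz":0,"rx":0,"ry":0,"rz":0},{"tx":-0.0013,"ty":-0.0076,"tz":0,"rx":0,"ry":0,"rz":0},{"tx":0,"ty":0,"tz":0,"rx":0,"ry":0,"rz":0}]'

```text
time: 6.55
tcp_pos: [506.7, 131.8, 379.7]
ee_rot: [-180.0, -0.2, 0.0]
force: [4.5, 1.8, 7.2]
opening: 21.6
gripper_force: 25.0
```

Call:
jog_arm --moves '[{"tx":-0.0003,"ty":-0.0076,"tz":0,"rx":0,"ry":0,"rz":0},{"tx":0.0008,"ty":-0.0077,"tz":0,"rx":0,"ry":0,"rz":0},{"tx":0.0019,"ty":-0.0074,"tz":0,"rx":0,"ry":0,"rz":0},{"tx":0,"ty":0,"tz":0,"rx":0,"ry":0,"rz":0}]'

```text
time: 6.88
tcp_pos: [509.4, 154.4, 379.7]
ee_rot: [-180.0, -0.2, 0.0]
force: [3.7, 0.5, 6.6]
opening: 21.5
gripper_force: 25.0
```

Call:
jog_arm --moves '[{"tx":0.0029,"ty":-0.0071,"tz":0,"rx":0,"ry":0,"rz":0},{"tx":0.0038,"ty":-0.0067,"tz":0,"rx":0,"ry":0,"rz":0},{"tx":0.0047,"ty":-0.006,"tz":0,"rx":0,"ry":0,"rz":0},{"tx":0,"ty":0,"tz":0,"rx":0,"ry":0,"rz":0}]'

```text
time: 7.22
tcp_pos: [521.0, 174.0, 379.7]
ee_rot: [-180.0, -0.1, 0.0]
force: [2.5, -0.4, 9.0]
opening: 21.5
gripper_force: 25.0
```

Call:
jog_arm --moves '[{"tx":0.0055,"ty":-0.0053,"tz":0,"rx":0,"ry":0,"rz":0},{"tx":0.0063,"ty":-0.0045,"tz":0,"rx":0,"ry":0,"rz":0},{"tx":0.0067,"ty":-0.0036,"tz":0,"rx":0,"ry":0,"rz":0},{"tx":0,"ty":0,"tz":0,"rx":0,"ry":0,"rz":0}]'

```text
time: 7.55
tcp_pos: [540.2, 185.8, 379.1]
ee_rot: [179.9, -0.2, -0.1]
force: [0.1, -1.0, 0.0]
opening: 2.9
gripper_force: 0.7
```

The knob was lost (opening 2.9), probably because the stop was met here. I'll look.

```bash
python3 - <<'E'
from h import *
from cell import arm,snapshot,camera_model
m=camera_model("wrist");im=snapshot("wrist");s=snapshot("side");s2=snapshot("scene")
a=cv2.resize(s[190:350,300:460],(400,400));b=cv2.resize(s2[150:310,330:490],(400,400))
cv2.imwrite("pics/w3.png",np.hstack([a,b])[...,::-1])
cv2.imwrite("pics/w3w.png",im[...,::-1])
print(arm.sense()['tcp_pos'])
for c in("side","scene"):
  M=camera_model(c);o=np.array([300,190] if c=="side" else [330,150])
  print(c,[(p,((proj(M,[560.5-55*np.sin(np.radians(p)),136.5-55*np.cos(np.radians(p)),216])[0]-o)*2.5).round()) for p in(120,130,140,150,160)],((proj(M,[560.5,136.5,175])[0]-o)*2.5).round())
E
```

```text
[539.06489056 186.64617863 378.86641505]
side [(120, array([251.,  74.])), (130, array([258.,  81.])), (140, array([263.,  90.])), (150, array([265.,  98.])), (160, array([266., 107.]))] [190. 137.]
scene [(120, array([235.,  59.])), (130, array([248.,  63.])), (140, array([261.,  67.])), (150, array([272.,  72.])), (160, array([282.,  78.]))] [205. 151.]
```

View pics/w3.png

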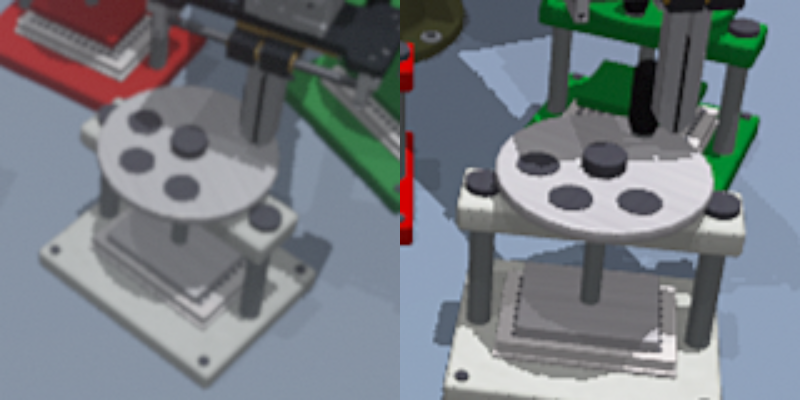

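View pics/w3w.png

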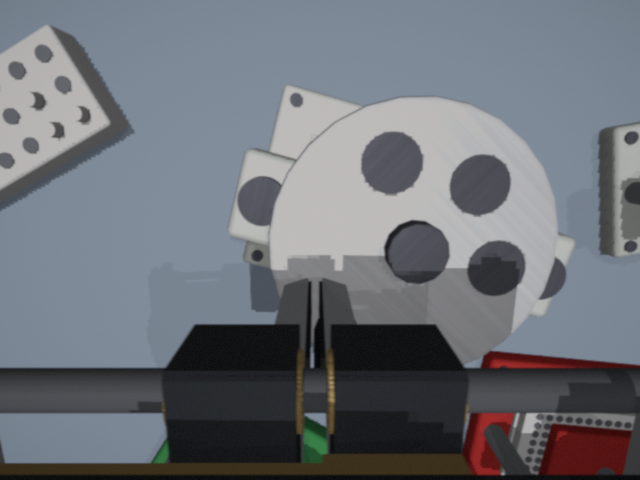

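The knob (scene crop x≈645, i.e. φ≈130° past one turn) stayed behind while the fingers ran on. The stop is evidently near there and the pads slid off sideways. I'll lift, turn the tool so that the jaws close along the tangent, and re-grip to feel the stop squarely.

Call:
jog_arm --moves '[{"tx":0,"ty":0,"tz":-0.03,"rx":0,"ry":0,"rz":0},{"tx":0,"ty":0,"tz":-0.03,"rx":0,"ry":0,"rz":0},{"tx":0,"ty":0,"tz":0,"rx":0,"ry":0,"rz":0}]'

```text
time: 7.95
tcp_pos: [538.6, 186.9, 444.1]
ee_rot: [-179.9, -0.4, 0.0]
force: [-0.2, -0.4, 0.2]
opening: 0.7
gripper_force: 0.0
```

Call:
jog_arm --moves '[{"tx":-0.0205,"ty":0.0145,"tz":0,"rx":0,"ry":0,"rz":0.105},{"tx":0,"ty":0,"tz":0,"rx":0,"ry":0,"rz":0.105},{"tx":0,"ty":0,"tz":0,"rx":0,"ry":0,"rz":0.105},{"tx":0,"ty":0,"tz":0,"rx":0,"ry":0,"rz":0.105},{"tx":0,"ty":0,"tz":0,"rx":0,"ry":0,"rz":0.105}]' --jaw 0.15

```text
time: 8.37
tcp_pos: [518.1, 172.3, 438.2]
ee_rot: [180.0, 0.1, -30.4]
force: [0.2, 0.1, -0.7]
opening: 30.4
gripper_force: 0.0
```

Call:
jog_arm --moves '[{"tx":0,"ty":0,"tz":0,"rx":0,"ry":0,"rz":0},{"tx":0,"ty":0,"tz":0,"rx":0,"ry":0,"rz":0}]'

```text
time: 8.53
tcp_pos: [518.2, 172.3, 438.3]
ee_rot: [180.0, 0.0, -29.9]
force: [0.2, -0.4, 0.4]
opening: 43.7
gripper_force: 0.0
```

```bash
python3 - <<'E'
from h import *
from cell import arm,snapshot,camera_model
m=camera_model("wrist");im=snapshot("wrist");s2=snapshot("scene")
b=cv2.resize(s2[150:270,350:470],(480,480))
st=arm.sense();print(st['tcp_pos'],st['ee_rot'],st['q'])
P=[[560.5-55*np.sin(np.radians(p)),136.5-55*np.cos(np.radians(p)),216] for p in(120,130,140)]
print((proj(m,P+[[560.5,136.5,175]])*.5).round(),((proj(camera_model("scene"),P)-[350,150])*4).round()+[320,0])
cv2.imwrite("pics/w4.png",np.hstack([cv2.copyMakeBorder(cv2.resize(im,(320,240)),0,240,0,0,0),b])[...,::-1])
E
```

```text
[518.33265732 172.23163188 438.42416034] [ 1.79982849e+02  2.63611805e-02 -2.98951553e+01] [1.45376158e+01 1.53218407e+01 8.50057546e+01 6.30956416e-03
 7.97032352e+01 1.34431638e+02]
[[168. 139.]
 [158. 139.]
 [149. 136.]
 [166.  83.]] [[615.  95.]
 [637. 100.]
 [657. 107.]]
```

View pics/w4.png

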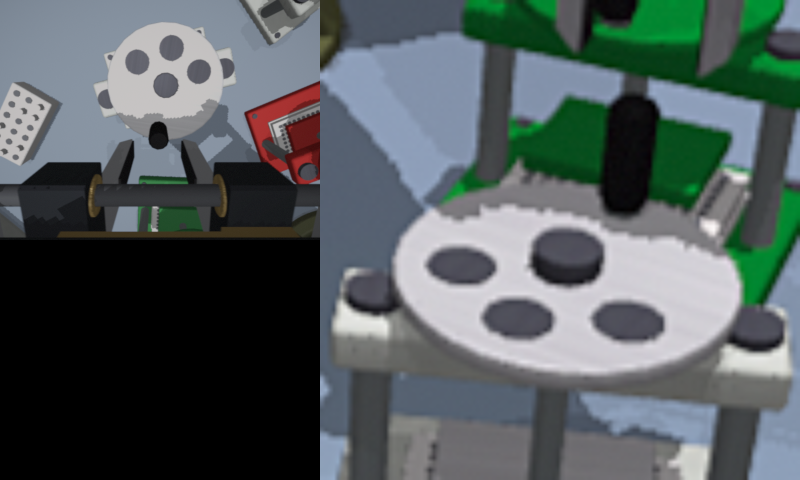

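The wrist picture shows the knob top at about (158,142), centred between the fingers, and the scene crop shows it at (633,102). Both match φ≈130°. I'll descend and grip.

Call:
jog_arm --moves '[{"tx":0,"ty":0,"tz":0.021,"rx":0,"ry":0,"rz":0},{"tx":0,"ty":0,"tz":0.02,"rx":0,"ry":0,"rz":0},{"tx":0,"ty":0,"tz":0.019,"rx":0,"ry":0,"rz":0},{"tx":0,"ty":0,"tz":0,"rx":0,"ry":0,"rz":0}]'

```text
time: 8.97
tcp_pos: [518.0, 172.1, 375.1]
ee_rot: [179.8, 0.2, -30.0]
force: [-0.4, 0.9, -0.6]
opening: 53.6
gripper_force: 0.0
```

Call:
jog_arm --moves '[{"tx":0,"ty":0,"tz":0,"rx":0,"ry":0,"rz":0},{"tx":0,"ty":0,"tz":0,"rx":0,"ry":0,"rz":0},{"tx":0,"ty":0,"tz":0,"rx":0,"ry":0,"rz":0},{"tx":0,"ty":0,"tz":0,"rx":0,"ry":0,"rz":0},{"tx":0,"ty":0,"tz":0,"rx":0,"ry":0,"rz":0}]' --jaw -1 --force 40

```text
time: 9.38
tcp_pos: [518.4, 172.2, 379.4]
ee_rot: [-180.0, -0.0, -30.1]
force: [-1.8, -2.0, 0.5]
opening: 24.3
gripper_force: 1.7
```

Call:
jog_arm --moves '[{"tx":0,"ty":0,"tz":0,"rx":0,"ry":0,"rz":0},{"tx":0,"ty":0,"tz":0,"rx":0,"ry":0,"rz":0},{"tx":0,"ty":0,"tz":0,"rx":0,"ry":0,"rz":0}]'

```text
time: 9.63
tcp_pos: [518.5, 172.1, 379.3]
ee_rot: [-180.0, -0.0, -30.1]
force: [-0.5, -0.8, 5.8]
opening: 21.5
gripper_force: 40.0
```

Call:
jog_arm --moves '[{"tx":0.0003,"ty":-0.002,"tz":0,"rx":0,"ry":0,"rz":0},{"tx":0,"ty":0,"tz":0,"rx":0,"ry":0,"rz":0}]'

```text
time: 9.8
tcp_pos: [519.9, 173.8, 379.2]
ee_rot: [-180.0, -0.1, -30.1]
force: [-0.7, -1.0, 5.8]
opening: 21.5
gripper_force: 40.0
```

Call:
jog_arm --moves '[{"tx":0.0005,"ty":-0.002,"tz":0,"rx":0,"ry":0,"rz":0},{"tx":0.0006,"ty":-0.002,"tz":0,"rx":0,"ry":0,"rz":0},{"tx":0,"ty":0,"tz":0,"rx":0,"ry":0,"rz":0}]'

```text
time: 10.05
tcp_pos: [522.9, 176.8, 379.3]
ee_rot: [-180.0, -0.0, -30.1]
force: [-0.0, 1.0, 5.8]
opening: 21.2
gripper_force: 40.0
```

Call:
jog_arm --moves '[{"tx":0.0007,"ty":-0.002,"tz":0,"rx":0,"ry":0,"rz":0},{"tx":0.0009,"ty":-0.002,"tz":0,"rx":0,"ry":0,"rz":0},{"tx":0.001,"ty":-0.002,"tz":0,"rx":0,"ry":0,"rz":0},{"tx":0,"ty":0,"tz":0,"rx":0,"ry":0,"rz":0}]'

```text
time: 10.38
tcp_pos: [526.7, 179.2, 379.0]
ee_rot: [179.5, 0.3, -30.1]
force: [-30.7, -22.6, 22.2]
opening: 21.0
gripper_force: 40.0
```

The stop is felt: about 38 N of tangential reaction at φ≈141.5°, which is 1.39 turns in total and within the expected range. Now I'll back off 90° counter-clockwise, turning the tool with the wheel (unload first, then 14 rows of 6.43°).

Call:
jog_arm --moves '[{"tx":-0.0009,"ty":0.002,"tz":0,"rx":0,"ry":0,"rz":0},{"tx":-0.0019,"ty":0.0059,"tz":0,"rx":0,"ry":0,"rz":-0.112},{"tx":-0.0019,"ty":0.0059,"tz":0,"rx":0,"ry":0,"rz":-0.112},{"tx":0,"ty":0,"tz":0,"rx":0,"ry":0,"rz":0}]'

```text
time: 10.72
tcp_pos: [517.1, 170.1, 379.3]
ee_rot: [-180.0, -0.0, -16.9]
force: [-2.2, -0.1, 6.4]
opening: 20.8
gripper_force: 40.0
```

Call:
jog_arm --moves '[{"tx":-0.0019,"ty":0.0059,"tz":0,"rx":0,"ry":0,"rz":-0.112},{"tx":-0.0019,"ty":0.0059,"tz":0,"rx":0,"ry":0,"rz":-0.112},{"tx":-0.0019,"ty":0.0059,"tz":0,"rx":0,"ry":0,"rz":-0.112},{"tx":-0.0019,"ty":0.0059,"tz":0,"rx":0,"ry":0,"rz":-0.112},{"tx":-0.0019,"ty":0.0059,"tz":0,"rx":0,"ry":0,"rz":-0.112}]'

```text
time: 11.13
tcp_pos: [505.9, 142.2, 379.3]
ee_rot: [-180.0, -0.1, 15.0]
force: [0.4, 2.9, 5.1]
opening: 20.9
gripper_force: 40.0
```

Call:
jog_arm --moves '[{"tx":-0.0019,"ty":0.0059,"tz":0,"rx":0,"ry":0,"rz":-0.112},{"tx":-0.0019,"ty":0.0059,"tz":0,"rx":0,"ry":0,"rz":-0.112},{"tx":-0.0019,"ty":0.0059,"tz":0,"rx":0,"ry":0,"rz":-0.112},{"tx":-0.0019,"ty":0.0059,"tz":0,"rx":0,"ry":0,"rz":-0.112},{"tx":-0.0019,"ty":0.0059,"tz":0,"rx":0,"ry":0,"rz":-0.112}]'

```text
time: 11.55
tcp_pos: [511.3, 112.1, 379.3]
ee_rot: [180.0, -0.1, 47.0]
force: [4.1, 3.7, 3.5]
opening: 21.1
gripper_force: 40.0
```

Call:
jog_arm --moves '[{"tx":-0.0019,"ty":0.0058,"tz":0,"rx":0,"ry":0,"rz":-0.112},{"tx":-0.0019,"ty":0.0058,"tz":0,"rx":0,"ry":0,"rz":-0.112},{"tx":0,"ty":0,"tz":0,"rx":0,"ry":0,"rz":0},{"tx":0,"ty":0,"tz":0,"rx":0,"ry":0,"rz":0}]'

```text
time: 11.88
tcp_pos: [518.1, 101.7, 379.3]
ee_rot: [179.9, -0.1, 59.6]
force: [5.0, 1.7, 3.8]
opening: 21.3
gripper_force: 40.0
```

Call:
jog_arm --moves '[{"tx":0,"ty":0,"tz":0,"rx":0,"ry":0,"rz":0},{"tx":0,"ty":0,"tz":0,"rx":0,"ry":0,"rz":0},{"tx":0,"ty":0,"tz":0,"rx":0,"ry":0,"rz":0},{"tx":0,"ty":0,"tz":0,"rx":0,"ry":0,"rz":0}]' --jaw 0.1

```text
time: 12.22
tcp_pos: [517.5, 101.7, 378.4]
ee_rot: [-180.0, 0.0, 59.7]
force: [0.4, 0.2, -0.3]
opening: 44.3
gripper_force: 0.0
```

Call:
jog_arm --moves '[{"tx":0,"ty":0,"tz":-0.02,"rx":0,"ry":0,"rz":0},{"tx":0,"ty":0,"tz":-0.04,"rx":0,"ry":0,"rz":0},{"tx":0,"ty":0,"tz":-0.04,"rx":0,"ry":0,"rz":0},{"tx":0,"ty":0,"tz":0,"rx":0,"ry":0,"rz":0},{"tx":0,"ty":0,"tz":0,"rx":0,"ry":0,"rz":0}]'

```text
time: 12.63
tcp_pos: [517.3, 101.6, 480.4]
ee_rot: [179.8, -0.1, 59.7]
force: [0.7, -0.4, -0.3]
opening: 51.7
gripper_force: 0.0
```

```bash
python3 - <<'E'
from h import *
from cell import arm,snapshot,camera_model
m=camera_model("wrist");im=snapshot("wrist");s2=snapshot("scene")
b=cv2.resize(s2[150:350,210:480],(480,355))
P=[[560.5-55*np.sin(np.radians(p)),136.5-55*np.cos(np.radians(p)),216] for p in(41,51,61)]
st=arm.sense();print(st['tcp_pos'],st['force'])
print((proj(m,P+[[560.5,136.5,175]])*.5).round(),((proj(camera_model("scene"),P)-[210,150])*[480/270,1.775]).round()+[320,0])
cv2.imwrite("pics/w5.png",np.hstack([cv2.copyMakeBorder(cv2.resize(im,(320,240)),0,115,0,0,0),b])[...,::-1])
E
```

```text
[517.44038718 101.62715077 477.60081894] [ 0.44630258  0.3029263  -0.53599379]
[[166. 132.]
 [158. 130.]
 [151. 127.]
 [172.  86.]] [[630.  52.]
 [636.  48.]
 [643.  45.]]
```

View pics/w5.png

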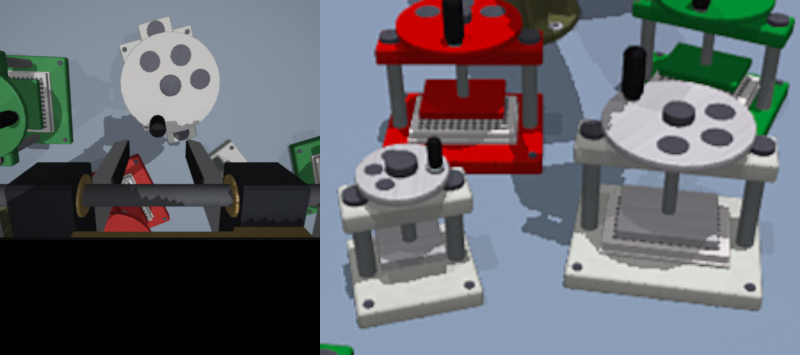

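The wrist picture shows the knob top at (157,130), predicted (158,130) for φ=51°, so the wheel sits a quarter turn back from the stop. The arm is clear, and the small press's knob is where it was, at scene crop (434,152). I'm handing in.

```bash
python3 -c "
from cell import arm;print(arm.hand_in())"
```

```text
the job is handed in; nothing more can be done
None
```

I cranked the large press clockwise until it came up hard against its stop (about 38 N at the knob), backed it off a quarter turn (measured at 90–91°), let go and handed the job in. I lost the knob once just short of the stop and re-gripped it. The small press was not touched.

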